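# Scan the table card with the hanging hand scanner

## Task

Lift the hand scanner up and off its forked hook and hold its nose square to the middle of the bar code on the wider card stand, about 8 cm away, steady for one second; do not scan the narrower card. Then hang the scanner back on its hook, upright, with its collar resting on both prongs, and leave the card stands and everything else on the table where they are.

Things in the scene. Friction and masses are not known exactly. Their poses are not given: they have to be found in the camera images.
- scanner: Grey hand scanner, 178 mm long. Origin: centre of its nose face (lower end as it hangs); z runs from the nose up the handle, the beam leaves along -z. Along z: round head, diameter 44, 0 to 50 mm; steel neck, diameter 16, 50 to 95; black collar disc, diameter 46, 95 to 103; ribbed rectangular handle 103 to 178, 26 mm along x, 32 mm along y: grip it here, from above.
- scanner_collar (a point): Centre of the underside of the scanner's collar, 95 mm from the nose.
- scanner_aim (a point): Point in the beam, 80 mm straight ahead of the nose: it should lie on the code while scanning.
- hook_stand: Fixed steel stand. Forked hook of 8 mm rod: two level prongs, 26 mm apart inside, top side 150 mm above the table, point along the stand's -x (about towards the robot); closed at the back, with a post no higher than the prongs. Base 125 x 100 mm. The collar rests on the prongs, the neck hangs between. Origin: on the table under the seat.
- hook_seat (a point): Seat: midway between the prongs, level with their top, 150 mm up; the collar's underside centre belongs here. Axes as the stand's. Prong tips, 32 mm in front (-x), turn up 12 mm above the prongs: to take the scanner off, raise it 16 to 34 mm (its head is wider than the gap), then draw it out along -x by 60 mm or more; to hang it back, reverse this.
- large_card: The wider card stand: dark wooden easel 120 mm wide (y), about 78 mm deep, 0.4 kg, loose, with a white card and a black bar code on its slanted face. The face looks towards -x and up, 32 degrees off the horizontal. Origin: centre of its underside. It may have changed places with the narrow one.
- large_code (a point): Middle of the bar code of the wider card, on its face, 31 mm above the table. z points straight out of the face (32 degrees from vertical, towards the robot), y along the card's width. The code is 72 mm wide and 34 mm high.
- small_card: The narrower card stand, same kind, 70 mm wide, about 61 mm deep; not to be scanned. Origin: centre of its underside.
- small_code (a point): Middle of the bar code of the narrow card, 26 mm above the table; z out of its face.
- pepper_mill: Dark wooden mill, diameter 57, 174 mm tall, a bystander. Origin: centre of its underside.
- service_bell: Counter bell, diameter 75, 57 mm tall, a bystander. Origin: centre of its underside.
- favour_1: Wrapped wafer packet 40 x 88 x 14 mm, flat on the table, a bystander. Origin: centre of its underside.
Not all that is in view belongs to the job. Leave any purple or yellow look-alike of the scanner alone.

How it is judged:
By the outcome, as a careful person would: the job done as asked, in the order asked, and still so for the second after the job is handed in, with the robot touching nothing.
It also fails if it takes over 56 s, if anything falls off the work surface, if the arm or the gripper's body presses on something with over 40 N, if the wrist force passes 120 N, or if a joint passes its speed limit or range.

## Robot

A 6-joint arm with a two-finger parallel gripper is mounted at the origin on a cart in front of the work surface, level with it; the furniture and walls round the work are solid. World frame = base frame: x ahead of the robot, y to its left, z up, the work surface at z = 0. Lengths are in m, angles in rad, forces in N, time in s.
With the tool pointing down it reaches from about 0.35 to 0.775 m from the base axis. Payload 5.5 kg.
Tool frame: the origin (TCP) lies between the finger pads; the fingertips stand 19 mm ahead of it and the grasp point (between the pads) is the TCP; z points along the fingers, y is the line along which they close (so a half turn about z gives the same grasp; the last joint's range is limited). The gripper opens to 85 mm and grips with 20 to 120 N. Pads are 22 mm wide; open, the fingers measure 114 mm over their backs; the gripper's body (76 mm by 85 mm) begins 54 mm behind the grasp point. The pads swing forward as they close: fully open they stand 13 mm farther back than shut.
Start: joints at [1.071, 0.313, 0.046, 1.304, 0, 1.431], TCP at [0.202, 0.538, 0.222] pointing down, gripper open.
Joint ranges: [-2.76, 2.76], [-0.86, 1.69], [-1.03, 1.26], [-2.2, 2.34], [-1.47, 1.5], [-3.14, 3.14]. Speed limits (rad/s): [2.57, 2.57, 3.14, 3.14, 3.14, 3.14].

## Interface

Orientations are given as a unit quaternion [w, x, y, z].
In Python, from workcell import env gives the robot as it stands.
- The arm moves only by the shell command python3 -m pendant 'ROWS' [FORCE]. ROWS is JSON, a list of rows, each an object with "travel": the shift along the tool's x, y, z scaled (see below), a list of three; "rot": the turn, a rotation vector about the tool's x, y, z scaled (see below), a list of three; "fingers": the opening, from -1 (shut) to 1 (fully open). In form: [{"travel": [dx, dy, dz], "rot": [wx, wy, wz], "fingers": fingers}, ...]. A call has 1 to 10 rows; each row is the pose to reach, as a shift and turn from the pose commanded when the call began, along the tool's axes at that moment; what a row does not reach only later rows make up. The controller multiplies each number of a shift by 0.12 m and each number of a turn by 60 degrees. A row lasts 1/10 s, in which the tool goes at most 50 mm and 8.59 degrees, less where a joint would pass 70% of its speed; a pose out of reach is approached as far as the arm can. A call with a number of a shift or a turn outside -1 to 1 is refused whole. A call with a gripper value outside its range is refused whole. The fingers move at their own pace and stop on an object; FORCE is the grip in N (left out, the last holds). Time passes only in rows, so rows that repeat a pose let the fingers close. It gives the time, the measured TCP pose, the force, the opening and the grip force at its end, in the units of the state.
- env.get_state(): the state, without advancing time (a new reading comes with each control period).
- env.read_camera(name): name is "scene" or "top" or "wrist"; returns (picture, depth): 400x640x3 uint8, blue, green, red; 400x640 float32, m along the optical axis (not along the pixel's ray), 0 where there is no reading.
- env.camera_model(name): a dict with "fovy" (degrees; the focal length in pixels is half the picture's height over the tangent of half this angle, whatever the lens; pixels are square), "cx", "cy" (the principal point, pixels), "rvec" (rotation vector, rad) and "tvec" (3), from world to camera coordinates, as OpenCV has them; the wrist camera has in their place "T_tool_cam" (4x4, takes a point from camera to tool coordinates, whose origin is the TCP and whose axes are the flange's). Camera axes: x right, y down, z forward; pixel columns grow to the right and rows downward; lengths in m; the calibration is good to about 2 mm. A picture is of the moment at which its call begins: read the wrist's pose just before it. camera_model takes no time and is no camera call.
- env.hand_in(): hands the job in; it is judged then, once.
Trained networks look in the newest picture that a camera, given by its name, has taken for a name from the list of things; names that differ only in an ending like _2 or _b are one class to them, and where a whole thing is asked for, a point or a joint stands for the part that bears it (a point fixed in the world has none). Each returns a list of dicts, best first, with "conf" (0 to 1); they miss things now and then, are a little off and sometimes report something else, mostly with a low value. They report only what shows in the picture. A call takes as long as a camera call. They do not tell look-alikes from the thing itself.
- env.outline_of(camera, target): "mask" (400x640 bool, what is visible of it) and "xy" ([column, row] in pixels, amid what is visible of it).
The state is a dict: "clock": time; "joint_pos": joint angles; "qvel": joint speeds; "tau": joint torques, N m; "tcp_pos": TCP position; "orientation": TCP orientation; "wrist_force": force on the tool from outside, world axes, zero at the start; "ft_torque": the same for the moment, N m; "finger_gap": finger opening in m; "grip_force": force on a finger pad.
Only numpy, scipy, OpenCV 4.12 (cv2) and the standard library are available. Lean on these libraries where they do the work, as an engineer would, in place of code of your own. Each camera call takes 0.05 s, during which the arm holds its last target. There are 200 camera calls.

## Working session

There is one attempt and no reset: what is moved stays moved. The work goes in short steps, Python scripts to look and compute and a shell command to move; the robot and the scene stay as the last step left them, time stands still between calls to the robot, and variables do not carry over. Pictures are saved under pics/ and viewed, at most 10 in all, crops included, and the job is handed in when it is done.

```bash
ls; mkdir -p pics; cat > h.py <<'E'
import numpy as np, cv2
from scipy.spatial.transform import Rotation as R
from workcell import env
def cam(name):
    m=env.camera_model(name); f=200/np.tan(np.radians(m["fovy"])/2)
    if "rvec" in m:
        Rm=cv2.Rodrigues(np.array(m["rvec"],float))[0]; t=np.array(m["tvec"],float).ravel()
        T=np.eye(4);T[:3,:3]=Rm.T;T[:3,3]=-Rm.T@t
    else:
        s=env.get_state();q=s["orientation"];W=np.eye(4);W[:3,:3]=R.from_quat([q[1],q[2],q[3],q[0]]).as_matrix();W[:3,3]=s["tcp_pos"]
        T=W@np.array(m["T_tool_cam"])
    return f,m["cx"],m["cy"],T
def cloud(name):
    f,cx,cy,T=cam(name); im,d=env.read_camera(name)
    v,u=np.mgrid[:400,:640]
    P=np.stack([(u-cx)/f*d,(v-cy)/f*d,d],-1)@T[:3,:3].T+T[:3,3]
    P[d<=0]=np.nan
    return im,d,P
def toolR():
    q=env.get_state()["orientation"];return R.from_quat([q[1],q[2],q[3],q[0]])
E
python3 - <<'E'
from h import *
print(env.get_state())
for c in ["scene","top"]:
    im,d,P=cloud(c); cv2.imwrite(f"pics/{c}.png",im); np.save(c,P)
    print(c,env.camera_model(c))
    for n in ["scanner","hook_stand","large_card","large_code","small_card","pepper_mill","service_bell","favour_1"]:
        for o in env.outline_of(c,n)[:3]:
            p=P[o["mask"]];p=p[~np.isnan(p[:,0])]
            print(n,round(o["conf"],2),np.round(o["xy"]),o["mask"].sum(),np.round(np.median(p,0),3) if len(p) else '',np.round(np.percentile(p,2,axis=0),3) if len(p) else '',np.round(np.percentile(p,98,axis=0),3)if len(p) else '')
            if o["conf"]>.3: np.save(f"m_{c}_{n}_{o['conf']:.2f}",o["mask"])
E
```

```text
pics
{'clock': 0.0, 'joint_pos': array([ 1.07140435e+00,  3.14005009e-01,  4.49340592e-02,  1.30359758e+00,
       -9.15111251e-06,  1.43118999e+00]), 'qvel': array([-8.37495691e-04,  6.89422051e-04,  2.65736872e-03, -2.35250102e-05,
        9.37986725e-04, -6.75358972e-04]), 'tau': array([-4.56525288e-05, -4.80625033e+01,  2.98536319e+01,  1.92358322e-02,
       -4.84113536e-05,  3.52435393e-06]), 'tcp_pos': array([0.20219187, 0.53769161, 0.2213879 ]), 'orientation': array([-2.89676808e-04,  1.78924043e-01,  9.83862445e-01, -8.90164169e-04]), 'wrist_force': array([0.72505485, 0.82484095, 0.44850117]), 'ft_torque': array([-0.0360649 ,  0.01013695, -0.0200328 ]), 'grip_force': 0.0, 'finger_gap': 0.08569325198740463}
scene {'fovy': 45.92237248192884, 'cx': 315.6747652812437, 'cy': 203.2198593198977, 'rvec': array([ 1.9803868 , -0.9270313 ,  0.52576232]), 'tvec': array([-0.34031573,  0.31774435,  0.92605513])}
scanner 0.87 [245. 169.] 632 [0.472 0.196 0.17 ] [0.46  0.183 0.061] [0.494 0.22  0.234]
scanner 0.74 [200. 186.] 703 [0.411 0.314 0.104] [0.399 0.302 0.005] [0.434 0.333 0.179]
h
[... 1093 characters left out ...]
[0.399 0.303 0.   ] [0.443 0.356 0.181]
scanner 0.58 [305. 273.] 394 [0.385 0.079 0.168] [0.369 0.061 0.016] [0.409 0.1   0.181]
hook_stand 0.98 [259. 236.] 1834 [0.48  0.188 0.013] [0.426 0.143 0.001] [0.557 0.256 0.156]
large_card 0.77 [314. 152.] 1745 [0.683 0.062 0.03 ] [0.641 0.003 0.005] [0.728 0.119 0.053]
large_code 0.61 [315. 152.] 1737 [0.683 0.061 0.03 ] [0.641 0.004 0.005] [0.725 0.12  0.053]
small_card 0.77 [434. 146.] 789 [ 0.694 -0.235  0.024] [ 0.665 -0.271  0.004] [ 0.721 -0.204  0.042]
pepper_mill 0.87 [246. 130.] 812 [0.715 0.207 0.135] [0.703 0.187 0.013] [0.746 0.232 0.172]
favour_1 0.69 [407. 269.] 616 [ 0.406 -0.16   0.011] [ 0.368 -0.195  0.002] [ 0.445 -0.125  0.017]
```

```bash
python3 - <<'E'
import cv2,numpy as np
a=cv2.imread("pics/scene.png")[110:330,140:500];b=cv2.imread("pics/top.png")[90:310,140:500]
cv2.imwrite("pics/both.png",np.vstack([cv2.resize(a,(490,300),interpolation=cv2.INTER_CUBIC),cv2.resize(b,(490,300),interpolation=cv2.INTER_CUBIC)]))
E
```

```text
(no output)
```

View pics/both.png

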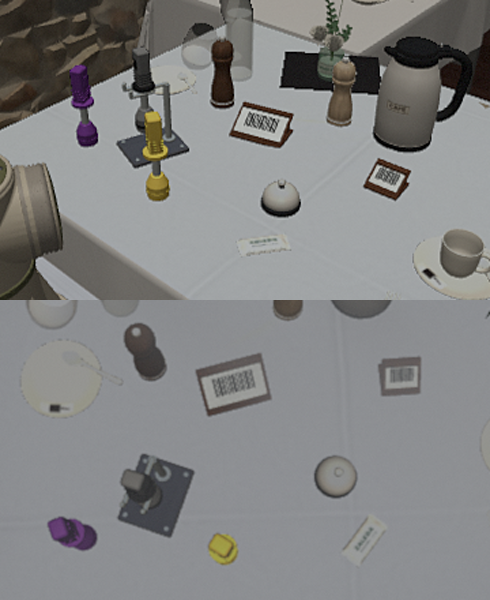

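```bash
ls *.npy; python3 - <<'E'
import numpy as np,glob,cv2
P={c:np.load(c+".npy") for c in("scene","top")}
def pts(n,lo,hi,box):
    out=[]
    for c in P:
        q=P[c].reshape(-1,3); k=(q[:,2]>lo)&(q[:,2]<hi)&(q[:,0]>box[0])&(q[:,0]<box[1])&(q[:,1]>box[2])&(q[:,1]<box[3]); out.append(q[k])
    return out
# handle top and slices
for lo,hi in((.225,.245),(.16,.225),(.1525,.163),(.05,.1)):
    for c,p in zip(P,pts('s',lo,hi,(.43,.53,.15,.25))):
        if len(p)>5:
            print("scan",lo,c,len(p),p.mean(0).round(4),p.min(0).round(3),p.max(0).round(3), cv2.minAreaRect(p[:,:2].astype(np.float32)*1000))
# hook base
for c,p in zip(P,pts('b',.006,.03,(.40,.60,.10,.28))):
    print("base",c,len(p),p.min(0).round(3),p.max(0).round(3),cv2.minAreaRect(p[:,:2].astype(np.float32)*1000))
for c,p in zip(P,pts('b',.135,.152,(.40,.60,.10,.28))):
    print("prong",c,len(p),p.min(0).round(3),p.max(0).round(3),cv2.minAreaRect(p[:,:2].astype(np.float32)*1000))
for c in P:
    for n in("large_card","small_card"):
        m=np.load(sorted(glob.glob(f"m_{c}_{n}_*"))[-1]).astype(np.uint8); m=cv2.erode(m,np.ones((3,3)))>0
        p=P[c][m];p=p[~np.isnan(p[:,0])&(p[:,2]>.008)]
        # face plane fit
        q=p
        for i in range(5):
            ctr=q.mean(0);nn=np.linalg.svd(q-ctr)[2][2];nn*=np.sign(nn[2]);q=p[abs((p-ctr)@nn)<.003]
        print(n,c,len(p),len(q),"n",nn.round(3),"tilt",np.degrees(np.arccos(nn[2])).round(1),"yaw",np.degrees(np.arctan2(-nn[1],-nn[0])).round(1),"ctr",ctr.round(4),cv2.minAreaRect(p[:,:2].astype(np.float32)*1000))
E
```

```text
m_scene_favour_1_0.74.npy
m_scene_hook_stand_0.72.npy
m_scene_large_card_0.80.npy
m_scene_large_code_0.70.npy
m_scene_pepper_mill_0.89.npy
m_scene_scanner_0.74.npy
m_scene_scanner_0.87.npy
m_scene_service_bell_0.66.npy
m_scene_small_card_0.54.npy
m_scene_small_card_0.63.npy
m_top_favour_1_0.69.npy
m_top_hook_stand_0.98.npy
m_top_large_card_0.77.npy
m_top_large_code_0.61.npy
m_top_pepper_mill_0.87.npy
m_top_scanner_0.58.npy
m_top_scanner_0.66.npy
m_top_scanner_0.91.npy
m_top_small_card_0.77.npy
scene.npy
top.npy
scan 0.225 scene 80 [0.477  0.2    0.2312] [0.464 0.187 0.225] [0.494 0.22  0.235] ((478.2356262207031, 202.54551696777344), (33.44783401489258, 26.463314056396484), 79.85460662841797)
scan 0.225 top 212 [0.481  0.2037 0.2321] [0.466 0.187 0.226] [0.497 0.221 0.237] ((481.7009582519531, 204.57052612304688), (31.72126579284668, 26.240741729736328), 68.2796630859375)
scan 0.16 scene 288 [0.4731 0.1957 0.1915] [0.439 0.181 0.16 ] [0.497 0.232 0.225] ((470.91705322265625, 202.08956909179688), (43.14556884765625, 59.02964401245117), 68.9651107788086)
scan 0.16 top 143 [0.4704 0.199
[... 1583 characters left out ...]
4] ((679.6856689453125, 57.25798797607422), (77.30195617675781, 116.57067108154297), 12.004487037658691)
small_card scene 542 409 n [-0.549 -0.048  0.834] tilt 33.5 yaw 5.0 ctr [ 0.6909 -0.2407  0.0237] ((691.3836669921875, -240.2667236328125), (57.56587600708008, 67.48655700683594), 5.452884197235107)
large_card top 1494 1134 n [-0.533 -0.133  0.835] tilt 33.3 yaw 14.0 ctr [0.6828 0.0624 0.0303] ((684.6212158203125, 61.73785400390625), (75.99837493896484, 114.16565704345703), 14.669178009033203)
small_card top 630 471 n [-0.557 -0.018  0.831] tilt 33.8 yaw 1.9 ctr [ 0.6927 -0.236   0.0241] ((692.8535766601562, -237.08193969726562), (55.24338912963867, 67.34017181396484), 3.3202381134033203)
```

The picture shows the grey scanner hanging on the hook (scene image, about 245,169). The purple look-alike is to its left, the yellow one is in front, and the wide card is at about 333,204. The two cameras agree to about 4 mm. The tool yaw already nearly matches the stand's axis, so I'll move above the scanner.

```bash
python3 -m pendant '[{"travel":[-0.4,-0.22,-0.8],"rot":[0,0,0],"fingers":1},{"travel":[-0.79,-0.45,-0.8],"rot":[0,0,0],"fingers":1},{"travel":[-0.79,-0.45,-0.8],"rot":[0,0,0],"fingers":1}]' && python3 -m pendant '[{"travel":[-0.4,-0.22,0],"rot":[0,0,0],"fingers":1},{"travel":[-0.79,-0.45,0],"rot":[0,0,0],"fingers":1}]' && python3 -m pendant '[{"travel":[-0.4,-0.22,0],"rot":[0,0,0],"fingers":1},{"travel":[-0.79,-0.45,0],"rot":[0,0,0],"fingers":1}]' && python3 -m pendant '[{"travel":[-0.4,-0.22,0],"rot":[0,0,0],"fingers":1},{"travel":[-0.79,-0.45,0],"rot":[0,0,0],"fingers":1},{"travel":[-0.79,-0.45,0],"rot":[0,0,0],"fingers":1},{"travel":[-0.79,-0.45,0],"rot":[0,0,0],"fingers":1},{"travel":[-0.79,-0.45,0],"rot":[0,0,0],"fingers":1}]'
python3 - <<'E'
from h import *
s=env.get_state();print(s["clock"],s["tcp_pos"],s["orientation"])
im,d,P=cloud("wrist");cv2.imwrite("pics/w1.png",im);np.save("w1",P)
q=P.reshape(-1,3)
for lo,hi in((.228,.245),(.1545,.166),(.142,.153)):
    k=(q[:,2]>lo)&(q[:,2]<hi)&(abs(q[:,0]-.48)<.06)&(abs(q[:,1]-.2)<.06);p=q[k]
    if len(p)>5: print(lo,len(p),p.mean(0),cv2.minAreaRect(p[:,:2].astype(np.float32)*1000))
E
```

```text
clock: 1.2
tcp_pos: [0.2725, 0.4537, 0.3196]
orientation: [0.0, 0.178, 0.984, 0.0]
wrist_force: [0.8, -0.0, -0.5]
finger_gap: 0.0856
grip_force: 0.0
clock: 1.4
tcp_pos: [0.3375, 0.3767, 0.3196]
orientation: [0.001, 0.178, 0.984, 0.001]
wrist_force: [1.4, 0.0, -0.8]
finger_gap: 0.0854
grip_force: 0.0
clock: 1.6
tcp_pos: [0.4012, 0.299, 0.3186]
orientation: [0.0, 0.179, 0.984, 0.0]
wrist_force: [0.9, -0.0, 0.3]
finger_gap: 0.0858
grip_force: 0.0
clock: 2.1
tcp_pos: [0.4693, 0.2172, 0.3183]
orientation: [-0.0, 0.179, 0.984, 0.0]
wrist_force: [-0.4, 0.6, 0.2]
finger_gap: 0.0854
grip_force: 0.0
2.1 [0.46932988 0.21715569 0.31830031] [-3.07271818e-04  1.78885645e-01  9.83869811e-01  1.62433918e-04]
0.228 1154 [0.47923063 0.20424808 0.23163007] ((480.31622314453125, 203.53746032714844), (30.94493293762207, 25.517122268676758), 69.742431640625)
0.1545 617 [0.46632601 0.21031111 0.15796799] ((467.8438720703125, 209.37069702148438), (45.3576545715332, 48.6791877746582), 66.00391387939453)
0.142 330 [0.47471739 0.20763286 0.14845958] ((489.2698974609375, 201.93402099609375), (41.8546257019043, 93.49906158447266), 71.99207305908203)
```

View pics/w1.png

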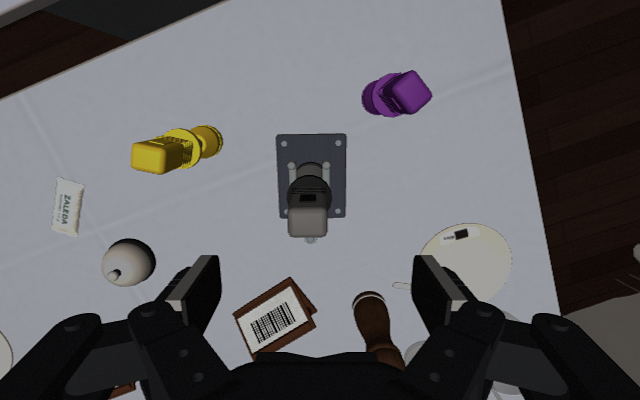

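The wrist picture shows the scanner handle at about (308,220), upright on the fork and between the fingers' line. Its top centre is at (0.480, 0.204, 0.232), which matches the expected height of 0.233. The wide card is also visible at about (275,318), so I'll measure the code from here before descending.

```bash
python3 - <<'E'
from h import *
im=cv2.imread("pics/w1.png")
def code(c,im,P):
    o=env.outline_of(c,"large_code")
    if not o: print(c,"none");return
    m=o[0]["mask"];hsv=cv2.cvtColor(im,cv2.COLOR_BGR2HSV)
    white=((hsv[...,1]<45)&m).astype(np.uint8)   # card incl. bars: unsaturated
    white=cv2.morphologyEx(white,cv2.MORPH_OPEN,np.ones((3,3)))
    p=P[white>0];p=p[~np.isnan(p[:,0])]
    for i in range(5):
        ctr=p.mean(0);nn=np.linalg.svd(p-ctr)[2][2];nn*=np.sign(nn[2]);p=p[abs((p-ctr)@nn)<.004]
    r=cv2.minAreaRect(np.argwhere(white>0)[:,::-1].astype(np.float32))
    print(c,o[0]["conf"],len(p),"ctr",ctr.round(4),"n",nn.round(3),r)
    bars=((im.max(2)<np.median(im[white>0].max(1))*.6)&(hsv[...,1]<70)&(cv2.erode(cv2.morphologyEx(white,cv2.MORPH_CLOSE,np.ones((5,5))),np.ones((3,3)))>0))
    b=P[bars];b=b[~np.isnan(b[:,0])];e=np.cross(nn,[0,0,1]);e/=np.linalg.norm(e);g=np.cross(nn,e)
    if len(b)>5:
        u=(b-ctr)@e;w=(b-ctr)@g;lo,hi=np.percentile(u,[1,99]);l2,h2=np.percentile(w,[2,98])
        print("  bars",len(b),"mid",(ctr+e*(lo+hi)/2+g*(l2+h2)/2).round(4),"size",hi-lo,h2-l2)
code("wrist",im,np.load("w1.npy"))
for c in("top","scene"): code(c,cv2.imread(f"pics/{c}.png"),np.load(c+".npy"))
E
python3 -m pendant '[{"travel":[-0.12,-0.07,0.25],"rot":[0,0,0],"fingers":1},{"travel":[-0.12,-0.07,0.5],"rot":[0,0,0],"fingers":1},{"travel":[-0.12,-0.07,0.75],"rot":[0,0,0],"fingers":1},{"travel":[-0.12,-0.07,1],"rot":[0,0,0],"fingers":1},{"travel":[-0.12,-0.07,1],"rot":[0,0,0],"fingers":1}]' && python3 -m pendant '[{"travel":[0,0,0],"rot":[0,0,0],"fingers":-1},{"travel":[0,0,0],"rot":[0,0,0],"fingers":-1},{"travel":[0,0,0],"rot":[0,0,0],"fingers":-1},{"travel":[0,0,0],"rot":[0,0,0],"fingers":-1},{"travel":[0,0,0],"rot":[0,0,0],"fingers":-1},{"travel":[0,0,0],"rot":[0,0,0],"fingers":-1},{"travel":[0,0,0],"rot":[0,0,0],"fingers":-1},{"travel":[0,0,0],"rot":[0,0,0],"fingers":-1}]' 60
```

```text
wrist 0.97 2390 ctr [0.6796 0.0616 0.028 ] n [-0.517 -0.132  0.846] ((271.17645263671875, 319.29412841796875), (39.10167694091797, 67.22744750976562), 59.036251068115234)
  bars 449 mid [0.6837 0.0613 0.0304] size 0.07044552671324829 0.031786996485586375
top 0.61 1374 ctr [0.6835 0.0582 0.0299] n [-0.531 -0.137  0.836] ((311.61767578125, 151.97059631347656), (35.65273666381836, 50.204872131347656), 75.96376037597656)
scene 0.7 585 ctr [0.6821 0.0591 0.0297] n [-0.51  -0.131  0.85 ] ((331.6161804199219, 200.5643310546875), (36.65251159667969, 19.195865631103516), 14.931416511535645)
  bars 107 mid [0.687  0.0625 0.0332] size 0.07119076963172724 0.030601450124243014
clock: 2.8
tcp_pos: [0.477, 0.204, 0.1945]
orientation: [-0.003, 0.178, 0.984, -0.001]
wrist_force: [-0.6, -0.1, -1.0]
finger_gap: 0.0854
grip_force: 0.0
clock: 3.6
tcp_pos: [0.4815, 0.2043, 0.2001]
orientation: [0.002, 0.179, 0.984, 0.001]
wrist_force: [-0.5, 1.1, 6.3]
finger_gap: 0.0309
grip_force: 59.5
```

Gripped on 31 mm. Next I lift 25 mm, draw out along tool +x, and check.

```bash
python3 -m pendant '[{"travel":[0,0,-0.07],"rot":[0,0,0],"fingers":-1},{"travel":[0,0,-0.14],"rot":[0,0,0],"fingers":-1},{"travel":[0,0,-0.21],"rot":[0,0,0],"fingers":-1},{"travel":[0,0,-0.21],"rot":[0,0,0],"fingers":-1},{"travel":[0,0,-0.21],"rot":[0,0,0],"fingers":-1}]' 80 && python3 -m pendant '[{"travel":[0.15,0,0],"rot":[0,0,0],"fingers":-1},{"travel":[0.3,0,0],"rot":[0,0,0],"fingers":-1},{"travel":[0.45,0,0],"rot":[0,0,0],"fingers":-1},{"travel":[0.6,0,0],"rot":[0,0,0],"fingers":-1},{"travel":[0.7,0,0],"rot":[0,0,0],"fingers":-1},{"travel":[0.7,0,0],"rot":[0,0,0],"fingers":-1},{"travel":[0.7,0,0],"rot":[0,0,0],"fingers":-1}]'
python3 - <<'E'
from h import *
s=env.get_state();print(s["clock"],s["tcp_pos"],s["orientation"],s["finger_gap"])
out=[]
for c in("scene","top"):
    im,d,P=cloud(c);out.append(cv2.resize(im[130:280,150:350],(600,290) if 0 else (387,290),interpolation=cv2.INTER_CUBIC))
    # axis of scanner from cam c: slices
    for lo,hi in((.08,.125),(.13,.17),(.175,.183),(.2,.26)):
        q=P.reshape(-1,3);k=(q[:,2]>lo)&(q[:,2]<hi)&(abs(q[:,0]-s["tcp_pos"][0])<.035)&(abs(q[:,1]-s["tcp_pos"][1])<.035);p=q[k]
        if len(p)>5: print(c,lo,len(p),p.mean(0).round(4),p.min(0).round(3),p.max(0).round(3))
cv2.imwrite("pics/lift.png",np.hstack(out))
E
```

```text
clock: 4.1
tcp_pos: [0.4806, 0.2038, 0.2237]
orientation: [0.0, 0.179, 0.984, 0.0]
wrist_force: [0.3, 0.7, -1.0]
finger_gap: 0.0303
grip_force: 79.1
clock: 4.8
tcp_pos: [0.4019, 0.2337, 0.2238]
orientation: [0.001, 0.179, 0.984, 0.0]
wrist_force: [0.3, 0.3, -1.0]
finger_gap: 0.0307
grip_force: 79.2
4.8 [0.40189886 0.23365661 0.22382899] [6.32212373e-04 1.78501641e-01 9.83939383e-01 2.34019358e-04] 0.03068151382347776
scene 0.08 252 [0.3939 0.2223 0.1042] [0.379 0.211 0.08 ] [0.421 0.25  0.125]
scene 0.13 76 [0.3991 0.2295 0.1464] [0.391 0.223 0.13 ] [0.409 0.24  0.165]
scene 0.175 74 [0.3946 0.2254 0.1802] [0.379 0.209 0.176] [0.423 0.256 0.183]
scene 0.2 281 [0.3931 0.223  0.2311] [0.384 0.203 0.2  ] [0.412 0.259 0.26 ]
top 0.08 38 [0.3927 0.2293 0.1064] [0.381 0.218 0.091] [0.424 0.242 0.12 ]
top 0.175 53 [0.3962 0.2275 0.1807] [0.38  0.213 0.177] [0.424 0.244 0.183]
```

View pics/lift.png

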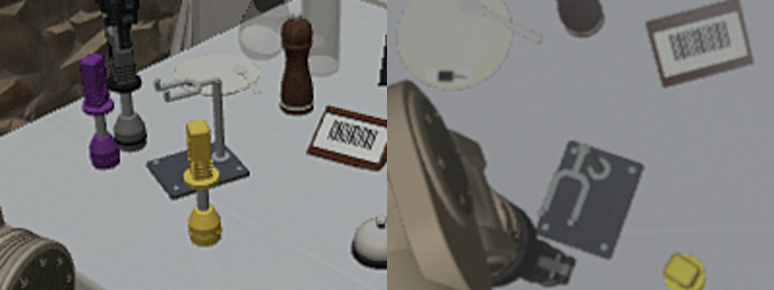

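The scanner is off the hook, upright in the grip (head at about 130,130 in the left half), and the stand is unmoved. I'll raise it, carry it towards the card, and tilt it.

```bash
python3 -m pendant '[{"travel":[0,0,-0.25],"rot":[0,0,0],"fingers":-1},{"travel":[0,0,-0.5],"rot":[0,0,0],"fingers":-1},{"travel":[0,0,-0.75],"rot":[0,0,0],"fingers":-1},{"travel":[0,0,-0.9],"rot":[0,0,0],"fingers":-1},{"travel":[0,0,-0.9],"rot":[0,0,0],"fingers":-1}]' && python3 -m pendant '[{"travel":[-0.16,-0.09,0],"rot":[0,0,0],"fingers":-1},{"travel":[-0.4,-0.23,0],"rot":[0,0,0],"fingers":-1},{"travel":[-0.65,-0.37,0],"rot":[0,0,0],"fingers":-1},{"travel":[-0.95,-0.54,0],"rot":[0,0,0],"fingers":-1}]' && python3 -m pendant '[{"travel":[-0.24,-0.13,0],"rot":[-0.04,-0.06,0],"fingers":-1},{"travel":[-0.48,-0.27,0],"rot":[-0.1,-0.15,0],"fingers":-1},{"travel":[-0.7,-0.4,0],"rot":[-0.17,-0.24,0],"fingers":-1},{"travel":[-0.87,-0.5,0],"rot":[-0.23,-0.33,0],"fingers":-1},{"travel":[-0.95,-0.54,0],"rot":[-0.28,-0.4,0],"fingers":-1},{"travel":[-0.95,-0.54,0],"rot":[-0.3045,-0.438,0],"fingers":-1},{"travel":[-0.95,-0.54,0],"rot":[-0.3045,-0.438,0],"fingers":-1},{"travel":[-0.95,-0.54,0],"rot":[-0.3045,-0.438,0],"fingers":-1}]'
cat > aim.py <<'E'
from h import *
s=env.get_state();Rt=toolR();code=np.array([.684,.0613,.031]);n=np.array([-.5137,-.130,.848]);n/=np.linalg.norm(n)
tgt=code+.224*n; print(s["clock"],s["tcp_pos"],"tgt",tgt,"units",(Rt.inv().apply(tgt-s["tcp_pos"])/.12).round(3))
z=Rt.apply([0,0,1]);ax=np.cross(z,-n);a=np.arcsin(np.linalg.norm(ax));print("err deg",np.degrees(a),"rot units",(Rt.inv().apply(ax/np.linalg.norm(ax)*np.degrees(a))/60).round(3))
print(s["joint_pos"].round(2),s["finger_gap"],s["grip_force"])
E
python3 aim.py
```

```text
clock: 5.4
tcp_pos: [0.4037, 0.2336, 0.3339]
orientation: [0.002, 0.179, 0.984, 0.001]
wrist_force: [-0.1, 0.1, -1.5]
finger_gap: 0.0307
grip_force: 79.8
clock: 5.8
tcp_pos: [0.486, 0.1317, 0.3301]
orientation: [-0.001, 0.179, 0.984, -0.0]
wrist_force: [1.4, 1.0, -1.5]
finger_gap: 0.0306
grip_force: 79.8
clock: 6.6
tcp_pos: [0.5689, 0.0314, 0.3303]
orientation: [0.25, 0.173, 0.946, 0.114]
wrist_force: [0.2, 1.5, -0.7]
finger_gap: 0.0308
grip_force: 79.7
6.6 [0.56894662 0.0314375  0.33034667] tgt [0.56892497 0.03217842 0.22096229] units [ 0.397 -0.27   0.775]
err deg 0.1304198416549352 rot units [-0.001 -0.002 -0.   ]
[-0.22 -0.15 -0.36  0.86  0.24  0.21] 0.030757235299537077 79.73165273666382
```

```bash
python3 -m pendant '[{"travel":[0.1,-0.07,0.19],"rot":[0,0,0],"fingers":-1},{"travel":[0.2,-0.14,0.39],"rot":[0,0,0],"fingers":-1},{"travel":[0.3,-0.2,0.58],"rot":[0,0,0],"fingers":-1},{"travel":[0.37,-0.25,0.72],"rot":[0,0,0],"fingers":-1},{"travel":[0.4,-0.27,0.775],"rot":[0,0,0],"fingers":-1},{"travel":[0.4,-0.27,0.775],"rot":[0,0,0],"fingers":-1},{"travel":[0.4,-0.27,0.775],"rot":[0,0,0],"fingers":-1}]'
python3 aim.py
python3 - <<'E'
from h import *
out=[];s=env.get_state();Rt=toolR();tcp=s["tcp_pos"]
for c in("scene","wrist"):
    im,d,P=cloud(c);q=Rt.inv().apply(P.reshape(-1,3)-tcp) # tool coords
    for lo,hi in((-.02,.03),(.042,.05),(.055,.09),(.098,.14),(.146,.16)):
        k=(q[:,2]>lo)&(q[:,2]<hi)&(np.hypot(q[:,0],q[:,1])<.035);p=q[k]
        if len(p)>8: print(c,lo,len(p),p.mean(0).round(4),np.percentile(p,3,axis=0).round(4),np.percentile(p,97,axis=0).round(4))
    out.append(im)
cv2.imwrite("pics/scan.png",np.vstack([cv2.resize(out[0][110:270,220:460],(450,300)),cv2.resize(out[1],(450,281))]))
E
```

```text
clock: 7.3
tcp_pos: [0.5706, 0.0326, 0.2231]
orientation: [0.251, 0.172, 0.946, 0.114]
wrist_force: [-0.0, 0.7, -1.0]
finger_gap: 0.0304
grip_force: 79.8
7.3 [0.57059551 0.03262716 0.22305762] tgt [0.56892497 0.03217842 0.22096229] units [ 0.018 -0.012  0.007]
err deg 0.06864280964087109 rot units [ 0.     0.001 -0.   ]
[-0.21 -0.1  -0.59  0.58  0.24  0.21] 0.030416924029647564 79.7951352596283
scene -0.02 107 [ 0.0039 -0.0123  0.0078] [-0.0113 -0.0233 -0.0193] [0.0132 0.0063 0.0279]
scene 0.042 52 [ 0.003  -0.0107  0.0444] [-0.0216 -0.0225  0.0422] [0.0199 0.0122 0.049 ]
scene 0.055 20 [ 0.0014 -0.0056  0.0816] [-0.0059 -0.0089  0.0735] [ 0.0071 -0.0014  0.0887]
scene 0.098 171 [ 0.0028 -0.0113  0.1149] [-0.0191 -0.0214  0.0996] [0.0198 0.0082 0.1376]
wrist -0.02 2307 [ 0.0128 -0.0017 -0.0006] [ 0.0096 -0.02   -0.0194] [0.0144 0.0163 0.0273]
wrist 0.042 326 [ 0.0149 -0.0026  0.0434] [-0.0039 -0.0223  0.042 ] [0.0227 0.0199 0.0479]
wrist 0.098 934 [ 0.0143 -0.0008  0.1113] [ 0.003  -0.0206  0.0992] [0.0218 0.0189 0.1301]
```

View pics/scan.png

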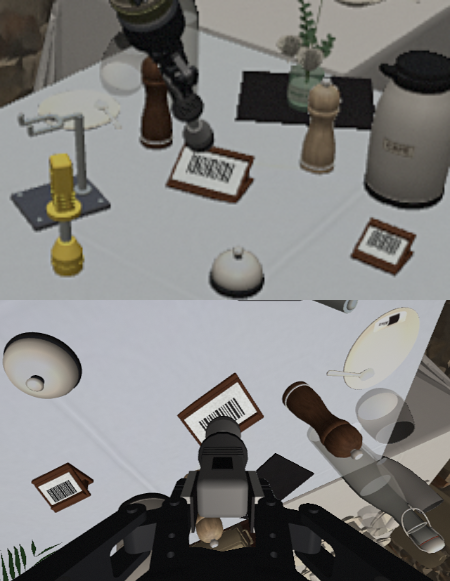

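The scanner's axis coincides with the tool axis within about 1 mm, and the nose faces the middle of the wide code in both views. I'll correct the 2 mm residual and hold.

```bash
python3 -m pendant '[{"travel":[0.015,-0.01,0.005],"rot":[0,0,0],"fingers":-1},{"travel":[0.015,-0.01,0.005],"rot":[0,0,0],"fingers":-1},{"travel":[0.015,-0.01,0.005],"rot":[0,0,0],"fingers":-1},{"travel":[0.015,-0.01,0.005],"rot":[0,0,0],"fingers":-1},{"travel":[0.015,-0.01,0.005],"rot":[0,0,0],"fingers":-1},{"travel":[0.015,-0.01,0.005],"rot":[0,0,0],"fingers":-1},{"travel":[0.015,-0.01,0.005],"rot":[0,0,0],"fingers":-1},{"travel":[0.015,-0.01,0.005],"rot":[0,0,0],"fingers":-1},{"travel":[0.015,-0.01,0.005],"rot":[0,0,0],"fingers":-1},{"travel":[0.015,-0.01,0.005],"rot":[0,0,0],"fingers":-1}]'; python3 aim.py; python3 -m pendant '[{"travel":[0,0,0],"rot":[0,0,0],"fingers":-1},{"travel":[0,0,0],"rot":[0,0,0],"fingers":-1},{"travel":[0,0,0],"rot":[0,0,0],"fingers":-1},{"travel":[0,0,0],"rot":[0,0,0],"fingers":-1},{"travel":[0,0,0],"rot":[0,0,0],"fingers":-1},{"travel":[0,0,0],"rot":[0,0,0],"fingers":-1},{"travel":[0,0,0],"rot":[0,0,0],"fingers":-1},{"travel":[0,0,0],"rot":[0,0,0],"fingers":-1},{"travel":[0,0,0],"rot":[0,0,0],"fingers":-1},{"travel":[0,0,0],"rot":[0,0,0],"fingers":-1}]'; python3 aim.py;  python3 - <<'E'
from h import *
im,d,P=cloud("wrist");s=env.get_state();Rt=toolR()
code=np.array([.684,.0613,.031])
m=env.outline_of("wrist","large_code")
if m:
    m=m[0]["mask"];p=P[m];p=p[~np.isnan(p[:,0])&(p[:,2]<.07)]
    for i in range(5):
        c=p.mean(0);n=np.linalg.svd(p-c)[2][2];n*=np.sign(n[2]);p=p[abs((p-c)@n)<.003]
    a=-Rt.apply([0,0,-1]);t=np.dot(c-s["tcp_pos"],n)/np.dot(a,n)
    print("face n",n,"hit",s["tcp_pos"]+a*t,"dist from tcp",t,"angle",np.degrees(np.arccos(-a@n)))
E
```

```text
clock: 8.4
tcp_pos: [0.568, 0.0322, 0.2203]
orientation: [0.251, 0.172, 0.946, 0.114]
wrist_force: [0.3, -0.6, -1.5]
finger_gap: 0.0304
grip_force: 79.8
8.4 [0.56804993 0.03224324 0.22028272] tgt [0.56892497 0.03217842 0.22096229] units [-0.009  0.003 -0.001]
err deg 0.009791635996423851 rot units [ 0.  0. -0.]
[-0.22 -0.11 -0.6   0.57  0.24  0.21] 0.03039055704019717 79.78748917579651
clock: 9.4
tcp_pos: [0.5681, 0.0322, 0.2203]
orientation: [0.251, 0.172, 0.946, 0.114]
wrist_force: [1.0, 0.5, -0.3]
finger_gap: 0.0307
grip_force: 79.8
9.4 [0.56806047 0.03223049 0.22029083] tgt [0.56892497 0.03217842 0.22096229] units [-0.008  0.003 -0.001]
err deg 0.010829079684542501 rot units [ 0.  0. -0.]
[-0.22 -0.11 -0.6   0.57  0.24  0.21] 0.03067542259454436 79.7878646850586
face n [-0.52458257 -0.13320784  0.84087383] hit [0.68323568 0.06141336 0.03016397] dist from tcp 0.22419980688004845 angle 0.7594264492646645
```

The beam hits the code centre at 80 mm and is less than 1° off square. It was steady for over 1 s. Now I reverse the path back.

```bash
python3 -m pendant '[{"travel":[-0.1,0.07,-0.19],"rot":[0,0,0],"fingers":-1},{"travel":[-0.2,0.14,-0.39],"rot":[0,0,0],"fingers":-1},{"travel":[-0.3,0.2,-0.58],"rot":[0,0,0],"fingers":-1},{"travel":[-0.4,0.27,-0.775],"rot":[0,0,0],"fingers":-1},{"travel":[-0.4,0.27,-0.775],"rot":[0,0,0],"fingers":-1}]' && python3 -m pendant '[{"travel":[0,0,0],"rot":[0.06,0.088,0],"fingers":-1},{"travel":[0,0,0],"rot":[0.12,0.175,0],"fingers":-1},{"travel":[0,0,0],"rot":[0.18,0.263,0],"fingers":-1},{"travel":[0,0,0],"rot":[0.24,0.35,0],"fingers":-1},{"travel":[0,0,0],"rot":[0.3045,0.438,0],"fingers":-1},{"travel":[0,0,0],"rot":[0.3045,0.438,0],"fingers":-1},{"travel":[0,0,0],"rot":[0.3045,0.438,0],"fingers":-1}]' && python3 -m pendant '[{"travel":[0.24,0.13,0],"rot":[0,0,0],"fingers":-1},{"travel":[0.48,0.27,0],"rot":[0,0,0],"fingers":-1},{"travel":[0.7,0.4,0],"rot":[0,0,0],"fingers":-1},{"travel":[0.95,0.54,0],"rot":[0,0,0],"fingers":-1}]' && python3 -m pendant '[{"travel":[0.24,0.13,0],"rot":[0,0,0],"fingers":-1},{"travel":[0.48,0.27,0],"rot":[0,0,0],"fingers":-1},{"travel":[0.7,0.4,0],"rot":[0,0,0],"fingers":-1},{"travel":[0.87,0.5,0],"rot":[0,0,0],"fingers":-1},{"travel":[0.95,0.54,0],"rot":[0,0,0],"fingers":-1},{"travel":[0.95,0.54,0],"rot":[0,0,0],"fingers":-1},{"travel":[0.95,0.54,0],"rot":[0,0,0],"fingers":-1}]'
cat > back.py <<'E'
import sys
from h import *
s=env.get_state();Rt=toolR();t=np.array(eval(sys.argv[1]))
print(s["clock"],s["tcp_pos"],"units",(Rt.inv().apply(t-s["tcp_pos"])/.12).round(3))
Rg=R.from_quat([.179,.984,0,0]);print("rot",(np.degrees((Rt.inv()*Rg).as_rotvec())/60).round(3),s["wrist_force"])
E
python3 back.py "[.402,.2337,.2245]"
```

```text
clock: 10.0
tcp_pos: [0.5705, 0.031, 0.3355]
orientation: [0.255, 0.171, 0.945, 0.114]
wrist_force: [0.6, -0.6, -0.5]
finger_gap: 0.0307
grip_force: 79.9
clock: 10.7
tcp_pos: [0.5689, 0.0317, 0.3275]
orientation: [-0.001, 0.179, 0.984, 0.0]
wrist_force: [-0.5, -0.0, -2.2]
finger_gap: 0.0307
grip_force: 79.8
clock: 11.1
tcp_pos: [0.4824, 0.1325, 0.3309]
orientation: [0.002, 0.18, 0.984, 0.001]
wrist_force: [0.6, 0.1, -0.4]
finger_gap: 0.0305
grip_force: 79.8
clock: 11.8
tcp_pos: [0.4003, 0.2324, 0.3304]
orientation: [0.001, 0.179, 0.984, 0.001]
wrist_force: [-0.7, -0.1, -1.2]
finger_gap: 0.0306
grip_force: 79.8
11.8 [0.40033368 0.23239486 0.33039056] units [-0.007  0.014  0.882]
rot [ 0.001  0.002 -0.   ] [-0.68336048 -0.1284107  -1.19614472]
```

```bash
python3 -m pendant '[{"travel":[-0.005,0.014,0.25],"rot":[0,0,0],"fingers":-1},{"travel":[-0.005,0.014,0.5],"rot":[0,0,0],"fingers":-1},{"travel":[-0.005,0.014,0.72],"rot":[0,0,0],"fingers":-1},{"travel":[-0.005,0.014,0.88],"rot":[0,0,0],"fingers":-1},{"travel":[-0.005,0.014,0.88],"rot":[0,0,0],"fingers":-1},{"travel":[-0.005,0.014,0.88],"rot":[0,0,0],"fingers":-1},{"travel":[-0.005,0.014,0.88],"rot":[0,0,0],"fingers":-1}]'
python3 back.py "[.4806,.2038,.2245]"
```

```text
clock: 12.5
tcp_pos: [0.4027, 0.2342, 0.2255]
orientation: [0.001, 0.179, 0.984, 0.001]
wrist_force: [0.2, -0.3, -1.5]
finger_gap: 0.0305
grip_force: 79.7
12.5 [0.40265013 0.23423977 0.22553291] units [-0.697 -0.008  0.01 ]
rot [ 0.001  0.002 -0.001] [ 0.18985682 -0.29464825 -1.51949579]
```

```bash
python3 -m pendant '[{"travel":[-0.14,-0.004,0],"rot":[0,0,0],"fingers":-1},{"travel":[-0.28,-0.006,0],"rot":[0,0,0],"fingers":-1},{"travel":[-0.42,-0.008,0],"rot":[0,0,0],"fingers":-1},{"travel":[-0.56,-0.008,0],"rot":[0,0,0],"fingers":-1},{"travel":[-0.695,-0.008,0],"rot":[0,0,0],"fingers":-1},{"travel":[-0.695,-0.008,0],"rot":[0,0,0],"fingers":-1},{"travel":[-0.695,-0.008,0],"rot":[0,0,0],"fingers":-1}]'
python3 back.py "[.4808,.204,.199]"; python3 -m pendant '[{"travel":[0,0,0.06],"rot":[0,0,0],"fingers":-1},{"travel":[0,0,0.12],"rot":[0,0,0],"fingers":-1},{"travel":[0,0,0.17],"rot":[0,0,0],"fingers":-1},{"travel":[0,0,0.2],"rot":[0,0,0],"fingers":-1},{"travel":[0,0,0.2],"rot":[0,0,0],"fingers":-1},{"travel":[0,0,0.2],"rot":[0,0,0],"fingers":-1}]'
python3 back.py "[.4808,.204,.199]"
```

```text
clock: 13.2
tcp_pos: [0.4795, 0.2037, 0.2238]
orientation: [-0.001, 0.179, 0.984, -0.0]
wrist_force: [-0.4, -0.8, -1.3]
finger_gap: 0.0307
grip_force: 79.8
13.2 [0.47946286 0.20370143 0.2238039 ] units [-0.01   0.006  0.207]
rot [-0.    -0.001 -0.001] [-0.43814298 -0.82718557 -1.27744095]
clock: 13.8
tcp_pos: [0.4788, 0.2042, 0.2002]
orientation: [-0.0, 0.179, 0.984, 0.0]
wrist_force: [-0.5, 0.8, 0.2]
finger_gap: 0.0304
grip_force: 79.8
13.8 [0.4788006  0.20423955 0.20019625] units [-0.016  0.004  0.01 ]
rot [ 0. -0.  0.] [-0.49563768  0.75703459  0.15056268]
```

```bash
python3 -m pendant '[{"travel":[-0.012,0,0.008],"rot":[0,0,0],"fingers":-1},{"travel":[-0.012,0,0.016],"rot":[0,0,0],"fingers":-1},{"travel":[-0.012,0,0.016],"rot":[0,0,0],"fingers":-1},{"travel":[-0.012,0,0.016],"rot":[0,0,0],"fingers":-1}]'
python3 - <<'E'
from h import *
im,d,P=cloud("scene");cv2.imwrite("pics/hang.png",cv2.resize(im[130:240,180:320],(700,550),interpolation=cv2.INTER_CUBIC))
E
```

```text
clock: 14.2
tcp_pos: [0.4792, 0.2041, 0.2001]
orientation: [-0.0, 0.179, 0.984, 0.001]
wrist_force: [-6.6, 1.3, 12.7]
finger_gap: 0.0307
grip_force: 81.8
```

View pics/hang.png

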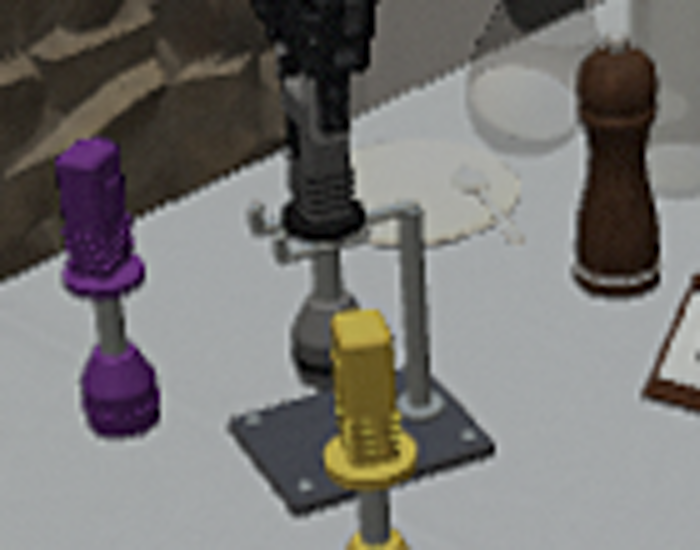

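The collar rests on both prongs (about 322,218), with the neck between them and 13 N of contact force. I'll release, retreat straight up and check.

```bash
python3 -m pendant '[{"travel":[0,0,-0.008],"rot":[0,0,0],"fingers":-1},{"travel":[0,0,-0.012],"rot":[0,0,0],"fingers":-0.1},{"travel":[0,0,-0.012],"rot":[0,0,0],"fingers":0.3},{"travel":[0,0,-0.012],"rot":[0,0,0],"fingers":0.6},{"travel":[0,0,-0.012],"rot":[0,0,0],"fingers":1},{"travel":[0,0,-0.012],"rot":[0,0,0],"fingers":1},{"travel":[0,0,-0.012],"rot":[0,0,0],"fingers":1},{"travel":[0,0,-0.012],"rot":[0,0,0],"fingers":1}]' && python3 -m pendant '[{"travel":[0,0,-0.15],"rot":[0,0,0],"fingers":1},{"travel":[0,0,-0.4],"rot":[0,0,0],"fingers":1},{"travel":[0,0,-0.7],"rot":[0,0,0],"fingers":1},{"travel":[0,0,-1],"rot":[0,0,0],"fingers":1},{"travel":[0,0,-1],"rot":[0,0,0],"fingers":1},{"travel":[0,0,-1],"rot":[0,0,0],"fingers":1}]'
python3 - <<'E'
from h import *
im,d,P=cloud("wrist");q=P.reshape(-1,3)
for lo,hi in((.228,.245),(.1545,.166)):
    k=(q[:,2]>lo)&(q[:,2]<hi)&(abs(q[:,0]-.48)<.06)&(abs(q[:,1]-.2)<.06);p=q[k]
    if len(p)>5: print(lo,len(p),p.mean(0),p[:,2].std(),cv2.minAreaRect(p[:,:2].astype(np.float32)*1000))
im2,_,P2=cloud("scene")
for n in("large_card","small_card","pepper_mill","service_bell","favour_1"):
    o=env.outline_of("scene",n)
    if o: print(n,np.nanmedian(P2[o[0]["mask"]],0).round(3))
cv2.imwrite("pics/end.png",np.vstack([cv2.resize(im2[130:240,180:320],(420,330)),cv2.resize(im,(420,262))]))
E
```

```text
clock: 15.05
tcp_pos: [0.4805, 0.2036, 0.1997]
orientation: [-0.0, 0.179, 0.984, 0.0]
wrist_force: [-0.3, 0.3, 0.1]
finger_gap: 0.0857
grip_force: 0.0
clock: 15.65
tcp_pos: [0.4811, 0.2037, 0.3205]
orientation: [0.001, 0.179, 0.984, 0.001]
wrist_force: [-0.1, 0.5, -0.9]
finger_gap: 0.0858
grip_force: 0.0
0.228 1206 [0.47834558 0.20327881 0.23167082] 0.001156990840996879 ((478.92919921875, 203.1083984375), (31.647811889648438, 25.24051856994629), 70.37931060791016)
0.1545 592 [0.46445073 0.20880868 0.15780029] 0.0013414177153326051 ((466.26885986328125, 207.39520263671875), (44.892555236816406, 45.590354919433594), 70.93970489501953)
large_card [0.682 0.056 0.026]
small_card [ 0.691 -0.241  0.022]
pepper_mill [0.714 0.199 0.084]
service_bell [ 0.501 -0.126  0.03 ]
favour_1 [ 0.402 -0.162  0.011]
```

View pics/end.png

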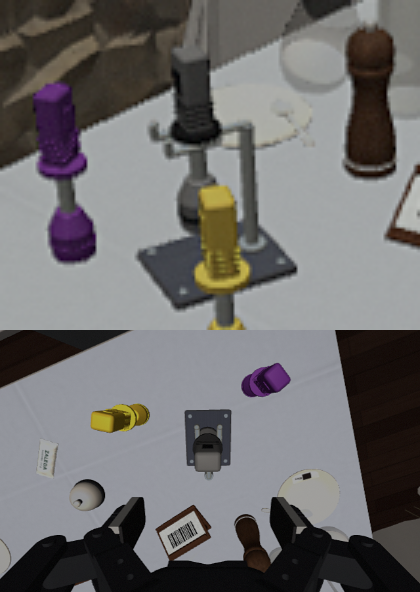

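The scanner hangs upright within 2 mm of where it started, at the same height, and nothing else has moved. The gripper is clear.

```bash
python3 -c "
from workcell import env
print(env.hand_in())"
```

```text
the job is handed in; nothing more can be done
None
```

The grey scanner was held 8 cm square to the wide card's bar code for over a second, then hung back upright on its hook with nothing else moved, and the job is handed in.

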